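# Push the stray bento container into its place beside the stack

## Task

Using only the outside of the fingers, push the single bento container (the one standing alone) across the breakfast bar to its parking place: its long side flush against the near wall of the clear acrylic tray, and its short end up against the stack of two containers that already stands at that wall, on the side of the stack towards the tray's middle. Do not lift or tip the container, and leave the stack, the pink ramekin, the fork and the chopstick rest where they are. Then draw the hand clear.

Things in the scene. Friction and masses are not known exactly. Their poses are not given: they have to be found in the camera images.
- container: The stray bento container: clear glass box with a blue plastic lid fixed on, straight sides, 90 mm along its x axis, 140 mm along its y axis, 55 mm high, empty, about 0.35 kg (0.25 to 0.5), slides on the bar. Origin at the centre of its underside, on the bar's surface (z = 0); z up. Too wide to be gripped.
- stack: Stack of two such containers, 90 mm (x) by 140 mm (y), 110 mm high, loose but heavier (about 0.9 kg). It stands with its long side almost touching the tray's near wall, squared up with the tray, towards the left or the right end of that wall (it varies). Origin at the centre of its underside; z up.
- tray: Clear acrylic tray with a pale blue rim, fixed to the bar and set slightly askew: 200 mm along its x axis, 560 mm along its y axis (the long near wall), 42 mm high. Origin at the centre of its underside, x axis pointing away from the robot, y to the robot's left. The outer face of its near wall is the plane x = -100 mm in its frame. Low spare lids and chopsticks lie inside it.
- tray_near_edge (a point): Middle of the top outer edge of the tray's near wall, 42 mm above the bar (100 mm towards the robot from the tray's centre).
- ramekin: Pink ceramic ramekin, 76 mm across, 45 mm high, loose, near the other end of the tray's near wall. Origin at the centre of its underside. Leave alone.
- fork: Steel fork lying on the bar, 182 mm long along its x axis (from -93 to +89 mm), 24 mm wide, 4 mm thick. Origin at its underside. Leave alone.
- chopstick_rest: Dark wooden chopstick rest, 20 mm (x) by 62 mm (y), 14 mm high. Origin at the centre of its underside. Leave alone.
There are look-alikes about, which are no part of the job. Leave any brown, orange or yellow look-alike of the stack alone.

How it is judged (in metres and radians):
At the end, for the whole second after the job is handed in: Container upright and at rest on the bar, long side within 5 mm of the tray's near wall and parallel within 0.05 rad, end within 6 mm of the stack's inner end (centre within 130 mm of the tray's middle along the wall); stack shifted under 20 mm, turned under 0.15 rad (x of container in the frame of tray between -0.15 and -0.14 m and angle between the y axis of container and the y axis of tray, either way round below 0.05 rad and y of container in the frame of stack between -0.146 and 0.146 m and y of container in the frame of tray between -0.13 and 0.13 m and height (world z) of container below 0.004 m and angle between container's own z axis and vertical below 0.05 rad and linear speed of container below 0.01 m/s and distance of stack from where it was at the start of the episode below 0.02 m and angle between the y axis of stack and the y axis of tray, either way round below 0.15 rad); the robot touches nothing.
It fails at once if the container is lifted off the bar or tipped (height (world z) of container above 0.012 m or angle between container's own z axis and vertical above 0.2 rad).
It fails at once if the stack is shifted by more than 20 mm or tipped (distance of stack from where it was at the start of the episode above 0.02 m or angle between stack's own z axis and vertical above 0.2 rad).
It fails at once if the ramekin is moved by more than 15 mm (distance of ramekin from where it was at the start of the episode above 0.015 m).
It fails at once if the fork is moved by more than 15 mm (distance of fork from where it was at the start of the episode above 0.015 m).
It fails at once if the chopstick rest is moved by more than 15 mm (distance of chopstick_rest from where it was at the start of the episode above 0.015 m).
It also fails if it takes over 70 s, if anything falls off the work surface, if the arm or the gripper's body presses on something with over 40 N, if the wrist force passes 120 N, or if a joint passes its speed limit or range.

## Robot

A 6-joint arm with a two-finger parallel gripper is mounted at the origin on the work surface. World frame = base frame: x ahead of the robot, y to its left, z up, the work surface at z = 0. Lengths are in m, angles in degrees, forces in N, time in s.
With the tool pointing down it reaches from about 0.4 to 0.825 m from the base axis. Payload 7 kg.
Tool frame: the origin (TCP) lies on the centre line of the jaws, within the pads' length; the fingertips stand 14 mm ahead of it and the grasp point (between the pads) lies 5 mm behind it; z points along the fingers, y is the line along which they close (so a half turn about z gives the same grasp; the last joint's range is limited). The gripper opens to 88 mm and grips with 3 to 60 N. Pads are 19 mm wide; open, the fingers measure 130 mm over their backs; the gripper's body (78 mm by 193 mm) begins 47 mm behind the grasp point.
Start: joints at [-48.18, 20.546, 0.682, 0, -70.136, -16.507], TCP at [0.289, -0.61, 0.241] pointing down, gripper open.
Joint ranges: [-176.03, 176.03], [-82.01, 121.73], [-58.28, 71.71], [-173.87, 95.51], [-174.79, -0.11], [-173.66, 173.66]. Speed limits (degrees/s): [136.94, 136.94, 172.46, 180, 180, 180].

## Interface

Orientations are given as [roll, pitch, yaw] about the fixed x, y, z axes, in that order (R = Rz(yaw) Ry(pitch) Rx(roll)).
In Python, from plant import r gives the robot as it stands.
- The arm moves only by the tool send_rows, never from a script. Its argument "steps" is a list of rows, each an object with "dp": the shift along the tool's x, y, z in mm, a list of three; "roll": the turn about the tool's z in rad; "jaw": the opening in per cent of the stroke, from 0 (shut) to 100 (fully open). In form: [{"dp": [tx, ty, tz], "roll": roll, "jaw": jaw}, ...]. A call has 1 to 5 rows; each row is the pose to reach, as a shift and turn from the pose commanded when the call began, along the tool's axes at that moment; what a row does not reach only later rows make up. A row lasts 1/8 s, in which the tool goes at most 62.5 mm and 10.7 degrees, less where a joint would pass 70% of its speed; a pose out of reach is approached as far as the arm can. A call with a gripper value outside its range is refused whole. The fingers move at their own pace and stop on an object; "newtons" is the grip in N (left out, the last holds). Time passes only in rows, so rows that repeat a pose let the fingers close. It gives the time, the measured TCP pose, the force, the opening and the grip force at its end, in the units of the state.
- r.get_state(): the state, without advancing time (a new reading comes with each control period).
- r.capture(name): name is "scene" or "side" or "wrist"; returns a dict with "image" (420x560x3 uint8, blue, green, red), "K" (3x3 intrinsics, pixels), "rvec" (rotation vector, rad) and "tvec" (3), from world to camera coordinates, as OpenCV has them. Camera axes: x right, y down, z forward; pixel columns grow to the right and rows downward; lengths in m; the calibration is good to about 2 mm. The wrist camera is an equidistant fisheye: a pixel r from the principal point sees the ray r / f radians off the axis. A picture is of the moment at which its call begins. There is no depth.
- r.close_job(): hands the job in; it is judged then, once.
The state is a dict: "time_s": time; "joints": joint angles; "qd": joint speeds; "joint_torque": joint torques, N m; "tcp_pos": TCP position; "eef_rot": TCP orientation; "contact_force": force on the tool from outside, world axes, zero at the start; "moment": the same for the moment, N m; "gripper_width": finger opening in m; "gripper_force": force on a finger pad.
Only numpy, scipy, OpenCV 4.12 (cv2) and the standard library are available. Lean on these libraries where they do the work, as an engineer would, in place of code of your own. Each camera call takes 0.05 s, during which the arm holds its last target. There are 200 camera calls.

## Working session

There is one attempt and no reset: what is moved stays moved. The work goes in short steps, Python scripts to look and compute and a tool call to move; the robot and the scene stay as the last step left them, time stands still between calls to the robot, and variables do not carry over. Pictures are saved under pics/ and viewed, at most 10 in all, crops included, and the job is handed in when it is done.

Besides the shell and the picture viewer there is one more tool, called after "Request:" in YAML: its name, and indented under it one key for each argument. send_rows: Moves the arm, as the interface text tells. Its arguments: {"type":"object","properties":{"steps":{"type":"array","items":{"type":"object","properties":{"dp":{"type":"array","items":{"type":"number"}},"roll":{"type":"number"},"jaw":{"type":"number"}}}},"newtons":{"type":"number"}},"required":["steps"]}

```bash
mkdir -p pics; ls; cat > h.py <<'E'
import numpy as np, cv2
from plant import r
def cap(n,f=None):
    c=r.capture(n)
    if f: cv2.imwrite('pics/'+f,c['image'])
    return c
def ray(c,uv,z):
    K=np.array(c['K']);R=cv2.Rodrigues(np.array(c['rvec'],float))[0];t=np.array(c['tvec'],float).ravel()
    o=-R.T@t; out=[]
    for p in np.atleast_2d(uv):
        d=R.T@np.linalg.solve(K,[p[0],p[1],1.]); out.append(o+d*(z-o[2])/d[2])
    return np.array(out)
def proj(c,P):
    return cv2.projectPoints(np.array(P,float).reshape(-1,1,3),np.array(c['rvec'],float),np.array(c['tvec'],float),np.array(c['K'],float),None)[0].reshape(-1,2)
E
python3 - <<'E'
from h import *
a=cap('scene','s1.png')
b=cap('side','d1.png')
for c in(a,b):
    R=cv2.Rodrigues(np.array(c['rvec'],float))[0];print(-R.T@np.array(c['tvec']).ravel(),R[2])
print(r.get_state())
E
```

```text
pics
[ 1.11068433 -0.39445617  0.53525471] [-0.62357224  0.55110639 -0.55447219]
[0.45522127 0.82525872 0.94048174] [ 0.09810845 -0.6427806  -0.75974195]
{'time_s': 0.1, 'joints': array([-4.81813174e+01,  2.05869421e+01,  6.38867087e-01, -1.99931212e-02,
       -7.01365192e+01, -1.65101409e+01]), 'qd': array([-0.05941714, -0.17549218,  0.228109  ,  0.11606561,  0.03549821,
        0.00880417]), 'joint_torque': array([-1.21684901e-03, -5.84163415e+01,  2.93753475e+01,  7.01552600e+00,
        1.01990064e-02, -6.95363315e-05]), 'tcp_pos': array([ 0.28839504, -0.60981454,  0.23971248]), 'eef_rot': array([ 1.79913552e+02, -6.02202618e-03, -1.54698261e+02]), 'contact_force': array([-0.36923116,  0.4463019 ,  0.24678986]), 'moment': array([ 0.05199444, -0.04765051,  0.0323276 ]), 'gripper_force': 0.0, 'gripper_width': 0.08737690198702186}
```

View pics/s1.png

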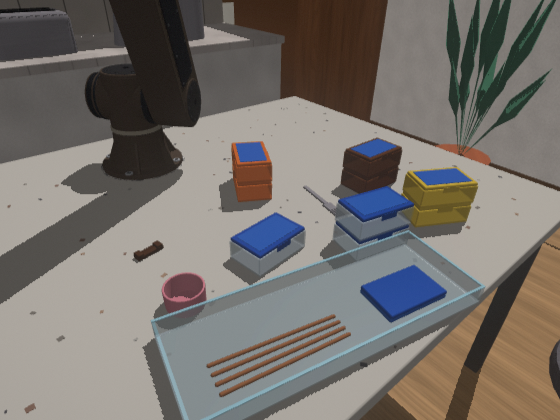

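View pics/d1.png

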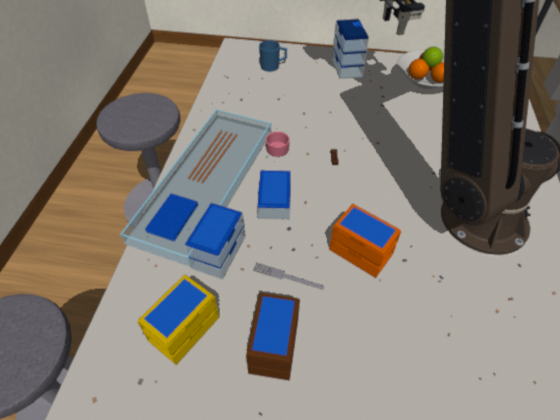

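Scene view: the container I want is the single clear box with a blue lid, scene (268,240) / side (275,190). Things it could be confused with:
- target stack: scene (373,215), side (215,238)
- blue spare lid in the tray: (403,291)
- orange stack: (251,170)
- brown stack: (372,165)
- yellow stack: (440,195)
- far clear three-high stack: side (350,48)

Next I'll measure, with one close crop to check the choice.

```bash
python3 - <<'E'
from h import *
a=cap('scene');b=cap('side')
for nm,c,seeds in(('scene',a,{'cont':(268,233),'stack':(375,203)}),('side',b,{'cont':(275,185),'stack':(215,230)})):
    hsv=cv2.cvtColor(c['image'],cv2.COLOR_BGR2HSV)
    for k,s in seeds.items():
        h=hsv[s[1],s[0]].astype(int)
        m=cv2.inRange(hsv,(105,170,int(h[2]*.85)),(128,255,255))
        n,l,st,_=cv2.connectedComponentsWithStats(m)
        mm=(l==l[s[1],s[0]]).astype(np.uint8)
        cs=max(cv2.findContours(mm,0,cv2.CHAIN_APPROX_NONE)[0],key=cv2.contourArea)
        P=ray(c,cs.reshape(-1,2),.055 if k=='cont' else .11)[:,:2]
        rc=cv2.minAreaRect((P*1000).astype(np.float32))
        print(nm,k,h,st[l[s[1],s[0]]],rc)
        cv2.drawContours(c['image'],[cs],-1,(0,255,255),1)
# tray rim rough corners side / scene
print(ray(b,[(128,236),(216,113),(271,122),(205,258)],.042))
print(ray(a,[(157,325),(422,239),(482,290),(190,412)],.042))
print('ramekin',ray(a,[(185,290)],.04),ray(b,[(278,141)],.045),'fork',ray(b,[(255,268),(322,286)],0),'rest',ray(b,[(334,157)],.01),ray(a,[(149,250)],.01))
A=cv2.resize(a['image'][170:340,140:480],None,fx=2.3,fy=2.3,interpolation=2)[:,:780]
cv2.imwrite('pics/c1.png',A)
B=cv2.resize(b['image'][100:290,115:345],None,fx=3.1,fy=3.1,interpolation=2)
cv2.imwrite('pics/c2.png',B)
E
```

```text
scene cont [110 174 163] [ 233  214   70   41 1359] ((592.2257690429688, 22.264240264892578), (81.20281219482422, 129.50352478027344), 7.00999641418457)
scene stack [110 182 161] [ 341  187   71   32 1152] ((706.6740112304688, 222.8302001953125), (130.0481414794922, 80.30326080322266), 78.0340805053711)
side cont [108 226 175] [ 258  171   32   37 1061] ((586.16162109375, 27.872600555419922), (83.1972885131836, 134.6159210205078), 7.055729866027832)
side stack [108 220 177] [ 186  204   55   50 1517] ((701.6845703125, 227.7013397216797), (133.70375061035156, 83.01335144042969), 78.21561431884766)
[[ 0.93194619  0.24071152  0.042     ]
 [ 0.83439694 -0.2880773   0.042     ]
 [ 0.64537122 -0.27157863  0.042     ]
 [ 0.71899561  0.27406719  0.042     ]]
[[ 0.66535258 -0.2633802   0.042     ]
 [ 0.80231421  0.27539301  0.042     ]
 [ 0.95992503  0.22540257  0.042     ]
 [ 0.8260387  -0.29435604  0.042     ]]
ramekin [[ 0.62097437 -0.18959713  0.04      ]] [[ 0.60777522 -0.17994059  0.045     ]] fork [[0.59789583 0.25720945 0.        ]
 [0.42486057 0.28156837 0.        ]] rest [[ 0.428965   -0.17353323  0.01      ]] [[ 0.43624941 -0.17762001  0.01      ]]
```

View pics/c1.png

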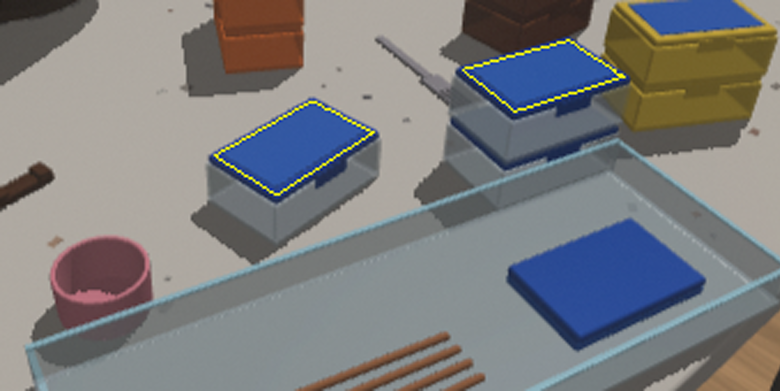

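View pics/c2.png

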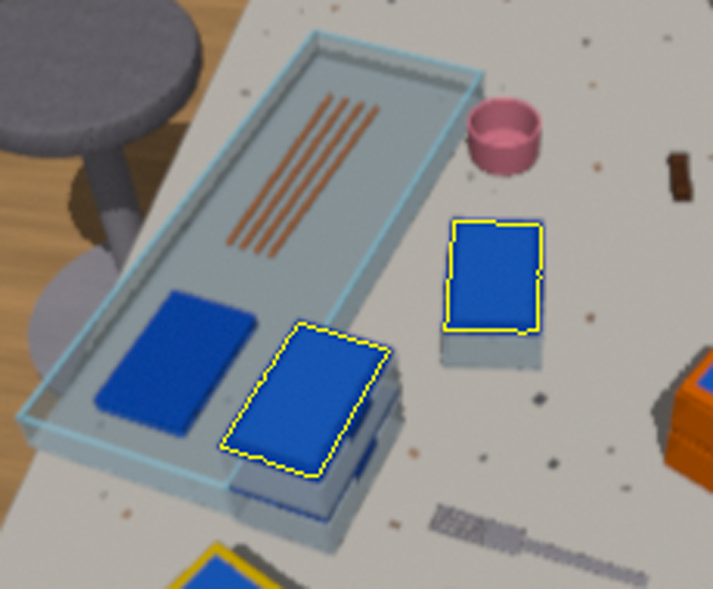

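The crops confirm the choice: the single clear box with the blue lid at side (275,190) is alone on the bar, and the two-high clear stack is at the tray's left end. In tray-aligned axes the container has to go about 72 mm towards the wall and 79 mm left, and turn about -19°. First I'll travel at height.

Request:
send_rows:
  steps:
    - {"dp":[-475,498,60],"roll":0.65,"jaw":100}
    - {"dp":[-475,498,60],"roll":0.65,"jaw":100}
    - {"dp":[-475,498,60],"roll":0.65,"jaw":100}
    - {"dp":[-475,498,60],"roll":0.65,"jaw":100}
    - {"dp":[-475,498,60],"roll":0.65,"jaw":100}

```text
time_s: 0.82
tcp_pos: [0.3847, -0.3201, 0.2141]
eef_rot: [-180.0, 0.0, 168.0]
contact_force: [2.1, 1.2, -0.1]
gripper_width: 0.088
gripper_force: 0.0
```

```bash
cat >> h.py <<'E'
YT=-11.9
def go(xp,yp,z,yaw):
    "print shift in tool axes to reach tray-direction coords (mm), height z mm, world yaw deg"
    s=r.get_state();p=s['tcp_pos']*1e3;y0=s['eef_rot'][2];a=np.radians(YT);b=np.radians(y0)
    w=np.array([np.cos(a)*xp-np.sin(a)*yp,np.sin(a)*xp+np.cos(a)*yp]);d=w-p[:2]
    dy=(yaw-y0+180)%360-180
    print('t',s['time_s'],'tcp',p.round(1),s['eef_rot'].round(1),"tray-dir",(p[0]*np.cos(a)+p[1]*np.sin(a)).round(1),(-p[0]*np.sin(a)+p[1]*np.cos(a)).round(1),'F',s['contact_force'].round(1))
    print('dp',round(d@[np.cos(b),np.sin(b)],1),round(d@[np.sin(b),-np.cos(b)],1),round(p[2]-z,1),'roll',round(-np.radians(dy),3))
E
python3 - <<'E'
from h import *
go(485,146,120,168.1)
b=cap('side')
print(ray(b,[(343,215),(380,208),(397,230),(364,247)],.11))
E
```

```text
t 0.825 tcp [ 384.7 -320.1  214.1] [-180.    0.  168.] tray-dir 442.5 -233.9 F [ 2.1  1.2 -0.1]
dp -41.6 380.0 94.1 roll -0.002
[[0.39477932 0.13853559 0.11      ]
 [0.30409701 0.10087999 0.11      ]
 [0.26334166 0.16418245 0.11      ]
 [0.34069764 0.22691472 0.11      ]]
```

Request:
send_rows:
  steps:
    - {"dp":[-42,380,90],"roll":0,"jaw":100}
    - {"dp":[-42,380,90],"roll":0,"jaw":100}
    - {"dp":[-42,380,90],"roll":0,"jaw":100}
    - {"dp":[-42,380,90],"roll":0,"jaw":100}
    - {"dp":[-42,380,90],"roll":0,"jaw":100}

```text
time_s: 1.5
tcp_pos: [0.4801, -0.031, 0.1425]
eef_rot: [180.0, 0.0, 168.1]
contact_force: [2.1, -0.8, 0.4]
gripper_width: 0.0877
gripper_force: 0.0
```

```bash
python3 - <<'E'
from h import *
go(480,146,24,168.1)
E
```

```text
t 1.5 tcp [480.1 -31.  142.5] [180.    0.  168.1] tray-dir 476.1 68.7 F [ 2.1 -0.8  0.4]
dp -3.9 77.3 118.5 roll -0.0
```

Request:
send_rows:
  steps:
    - {"dp":[0,40,0],"roll":0,"jaw":100}
    - {"dp":[0,77,20],"roll":0,"jaw":100}
    - {"dp":[0,77,60],"roll":0,"jaw":100}
    - {"dp":[0,77,95],"roll":0,"jaw":100}
    - {"dp":[0,77,95],"roll":0,"jaw":100}

```text
time_s: 2.12
tcp_pos: [0.4938, 0.0416, 0.0455]
eef_rot: [-179.8, -0.3, 168.1]
contact_force: [0.3, 0.2, 0.2]
gripper_width: 0.0879
gripper_force: 0.0
```

```bash
python3 - <<'E'
from h import *
go(480,146,24,168.1)
cap('side','d2.png')
E
```

```text
t 2.125 tcp [493.8  41.6  45.5] [-179.8   -0.3  168.1] tray-dir 474.6 142.6 F [0.3 0.2 0.2]
dp -5.4 3.5 21.5 roll -0.0
```

View pics/d2.png

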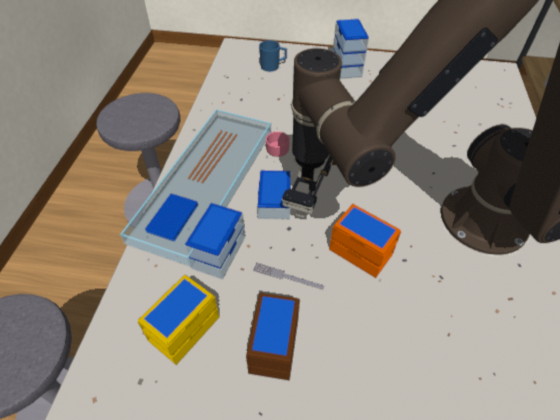

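The hand, at (300,195), is on the robot's side of the container, and nothing has been disturbed. Now I'll lower it and push gently.

Request:
send_rows:
  steps:
    - {"dp":[0,3,12],"roll":0,"jaw":100}
    - {"dp":[0,3,21],"roll":0,"jaw":100}
    - {"dp":[-6,3,21],"roll":0,"jaw":100}
    - {"dp":[-12,3,21],"roll":0,"jaw":100}
    - {"dp":[-18,3,21],"roll":0,"jaw":100}

```text
time_s: 2.8
tcp_pos: [0.5145, 0.0415, 0.0269]
eef_rot: [180.0, 0.0, 168.1]
contact_force: [-2.7, 2.9, 1.8]
gripper_width: 0.0876
gripper_force: 1.4
```

Request:
send_rows:
  steps:
    - {"dp":[-5,0,0],"roll":0,"jaw":100}
    - {"dp":[-10,0,0],"roll":0,"jaw":100}
    - {"dp":[-15,0,0],"roll":0,"jaw":100}
    - {"dp":[-20,0,0],"roll":0,"jaw":100}
    - {"dp":[-25,0,0],"roll":0,"jaw":100}

```text
time_s: 3.42
tcp_pos: [0.5386, 0.0364, 0.0266]
eef_rot: [180.0, 0.0, 168.1]
contact_force: [-2.1, 2.0, 1.3]
gripper_width: 0.0875
gripper_force: 1.5
```

Request:
send_rows:
  steps:
    - {"dp":[-5,0,0],"roll":0,"jaw":100}
    - {"dp":[-10,0,0],"roll":0,"jaw":100}
    - {"dp":[-15,0,0],"roll":0,"jaw":100}
    - {"dp":[-20,0,0],"roll":0,"jaw":100}
    - {"dp":[-25,0,0],"roll":0,"jaw":100}

```text
time_s: 4.05
tcp_pos: [0.5631, 0.0311, 0.0265]
eef_rot: [-180.0, -0.0, 168.1]
contact_force: [-2.5, 1.5, 2.0]
gripper_width: 0.0881
gripper_force: 1.3
```

```bash
cat >> h.py <<'E'
def lids(n='scene'):
    c=cap(n);hsv=cv2.cvtColor(c['image'],cv2.COLOR_BGR2HSV);S=(1 if n=='scene' else -1)
    a=np.radians(YT);M=np.array([[np.cos(a),np.sin(a)],[-np.sin(a),np.cos(a)]])
    n_,l,st,ce=cv2.connectedComponentsWithStats(cv2.inRange(hsv,(105,160,135),(128,255,255)))
    for i in range(1,n_):
        if st[i,4]<500: continue
        cs=max(cv2.findContours((l==i).astype(np.uint8),0,cv2.CHAIN_APPROX_NONE)[0],key=cv2.contourArea).reshape(-1,2)
        for z in(.055,.11):
            P=ray(c,cs,z)[:,:2]*1000+np.array([-2.5,2.5])*S
            rc=cv2.minAreaRect((P@M.T).astype(np.float32))
            if rc[0][1]>60 and abs(rc[1][0]*rc[1][1]-10700)<900: print(n,ce[i].round(),z,'ctr',np.round(rc[0],1),'size',np.round(rc[1],1),round(rc[2],1))
    return c
E
python3 - <<'E'
from h import *
go(540,146,24,168.1)
lids();lids('side')
E
```

```text
t 4.05 tcp [563.1  31.1  26.5] [-180.    -0.   168.1] tray-dir 544.6 146.6 F [-2.5  1.5  2. ]
dp 4.6 -0.6 2.5 roll -0.001
scene [375. 202.] 0.11 ctr [641.9 365.6] size [ 85.1 132.9] 0.3
side [171. 217.] 0.11 ctr [754.8 370.2] size [ 82.  128.1] 0.1
```

Request:
send_rows:
  steps:
    - {"dp":[-5,0,0],"roll":0,"jaw":100}
    - {"dp":[-10,0,0],"roll":0,"jaw":100}
    - {"dp":[-15,0,0],"roll":0,"jaw":100}
    - {"dp":[-20,0,0],"roll":0,"jaw":100}
    - {"dp":[-25,0,0],"roll":0,"jaw":100}

```text
time_s: 4.78
tcp_pos: [0.5875, 0.0259, 0.0265]
eef_rot: [-180.0, -0.0, 168.1]
contact_force: [-2.3, -0.1, 1.1]
gripper_width: 0.0877
gripper_force: 1.5
```

```bash
python3 - <<'E'
from h import *
go(588,146,24,168.1)
a=cap('scene','s3.png')
E
```

```text
t 4.775 tcp [587.5  25.9  26.5] [-180.    -0.   168.1] tray-dir 569.6 146.5 F [-2.3 -0.1  1.1]
dp -18.4 -0.5 2.5 roll -0.001
```

View pics/s3.png

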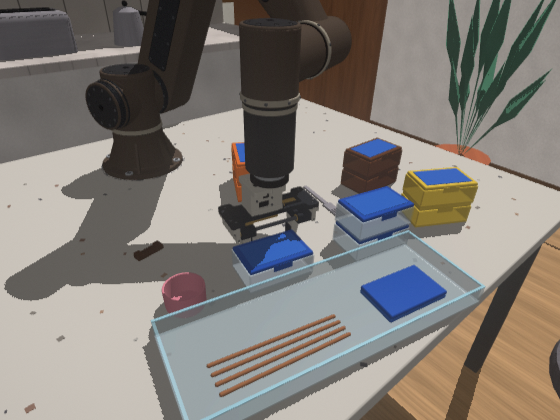

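The container (273,258) is now roughly square with the wall and about 20 mm short of it. I'll keep pushing until the force rises.

Request:
send_rows:
  steps:
    - {"dp":[-3,0,0],"roll":0,"jaw":100}
    - {"dp":[-6,0,0],"roll":0,"jaw":100}
    - {"dp":[-9,0,0],"roll":0,"jaw":100}
    - {"dp":[-12,0,0],"roll":0,"jaw":100}
    - {"dp":[-14,0,0],"roll":0,"jaw":100}

```text
time_s: 5.45
tcp_pos: [0.6011, 0.0231, 0.0265]
eef_rot: [180.0, 0.0, 168.1]
contact_force: [-2.5, 1.0, -0.9]
gripper_width: 0.0874
gripper_force: 1.2
```

Request:
send_rows:
  steps:
    - {"dp":[-1,0,0],"roll":0,"jaw":100}
    - {"dp":[-2,0,0],"roll":0,"jaw":100}

```text
time_s: 5.7
tcp_pos: [0.6028, 0.0227, 0.0265]
eef_rot: [-180.0, -0.0, 168.1]
contact_force: [-1.7, 0.2, -0.3]
gripper_width: 0.0876
gripper_force: 0.9
```

Request:
send_rows:
  steps:
    - {"dp":[-1,0,0],"roll":0,"jaw":100}
    - {"dp":[-2,0,0],"roll":0,"jaw":100}

```text
time_s: 5.95
tcp_pos: [0.6043, 0.0224, 0.0265]
eef_rot: [-180.0, -0.1, 168.1]
contact_force: [-6.4, 3.1, 1.9]
gripper_width: 0.0879
gripper_force: 3.5
```

Request:
send_rows:
  steps:
    - {"dp":[-1,0,0],"roll":0,"jaw":100}
    - {"dp":[-1,0,0],"roll":0,"jaw":100}
    - {"dp":[-1,0,0],"roll":0,"jaw":100}

```text
time_s: 6.32
tcp_pos: [0.6043, 0.0222, 0.0265]
eef_rot: [-180.0, -0.1, 168.1]
contact_force: [-7.6, 2.6, 3.3]
gripper_width: 0.0874
gripper_force: 4.2
```

Request:
send_rows:
  steps:
    - {"dp":[-1,0,0],"roll":0,"jaw":100}
    - {"dp":[-1,0,0],"roll":0,"jaw":100}
    - {"dp":[-1,0,0],"roll":0,"jaw":100}

```text
time_s: 6.7
tcp_pos: [0.6043, 0.0221, 0.0264]
eef_rot: [-179.9, -0.2, 168.1]
contact_force: [-12.5, 5.7, 6.3]
gripper_width: 0.0878
gripper_force: 6.3
```

The wall is reached: the TCP stays put while the force climbs. I'll back off, rise, and measure the result.

Request:
send_rows:
  steps:
    - {"dp":[10,0,0],"roll":0,"jaw":100}
    - {"dp":[40,0,0],"roll":0,"jaw":100}
    - {"dp":[40,0,-50],"roll":0,"jaw":100}
    - {"dp":[40,-40,-110],"roll":0,"jaw":100}
    - {"dp":[40,-80,-110],"roll":0,"jaw":100}

```text
time_s: 7.32
tcp_pos: [0.5541, -0.0479, 0.1412]
eef_rot: [179.8, 0.5, 168.2]
contact_force: [0.2, 0.5, -0.8]
gripper_width: 0.0878
gripper_force: 0.0
```

Request:
send_rows:
  steps:
    - {"dp":[0,-40,0],"roll":-0.18,"jaw":90}
    - {"dp":[0,-80,0],"roll":-0.36,"jaw":80}
    - {"dp":[0,-100,0],"roll":-0.54,"jaw":70}
    - {"dp":[0,-100,0],"roll":-0.72,"jaw":60}
    - {"dp":[0,-100,0],"roll":-0.9,"jaw":45}

```text
time_s: 7.95
tcp_pos: [0.5309, -0.1465, 0.1371]
eef_rot: [-179.9, 0.1, -140.1]
contact_force: [-0.6, -0.6, 0.3]
gripper_width: 0.0479
gripper_force: 0.0
```

```bash
python3 - <<'E'
from h import *
lids();b=lids('side')
go(640,30,120,-101.9)
cv2.imwrite('pics/d4.png',cv2.resize(b['image'][90:290,115:365],None,fx=2.9,fy=2.9,interpolation=2))
E
```

```text
scene [375. 202.] 0.11 ctr [641.6 365.9] size [ 84.6 131.9] 0.1
scene [275. 255.] 0.055 ctr [644.4 127.3] size [ 82.3 132.1] 0.0
side [252. 178.] 0.11 ctr [620.3 175.8] size [128.1  80.5] 89.7
side [171. 217.] 0.11 ctr [755.6 370.2] size [ 80.4 128.1] 0.1
t 8.05 tcp [ 530.9 -146.1  137. ] [-1.799e+02  1.000e-01 -1.402e+02] tray-dir 549.7 -33.5 F [0.4 0.1 0. ]
dp -105.9 -31.4 17.0 roll -0.669
```

View pics/d4.png

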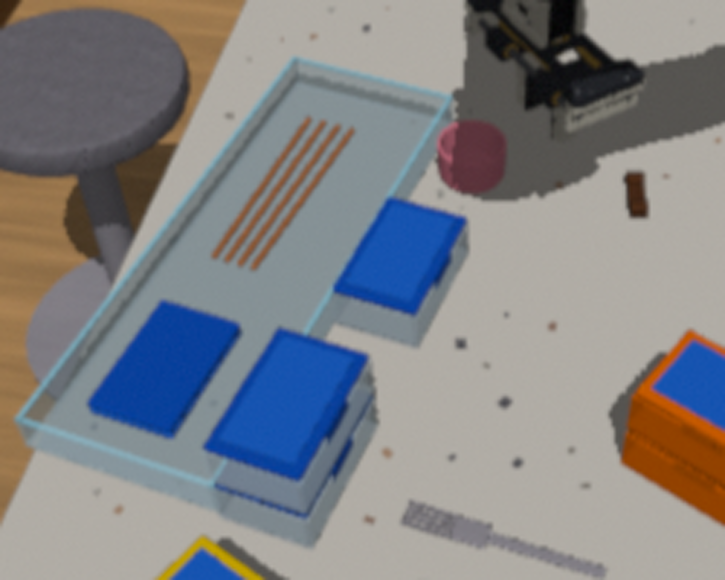

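The container lies parallel to the wall and flush with it, the ramekin is untouched, and there's about 100 mm of gap to the stack. Next I'll go above the container's right end.

Request:
send_rows:
  steps:
    - {"dp":[-50,-15,0],"roll":-0.18,"jaw":45}
    - {"dp":[-102,-30,0],"roll":-0.36,"jaw":45}
    - {"dp":[-102,-30,0],"roll":-0.54,"jaw":45}
    - {"dp":[-102,-30,0],"roll":-0.669,"jaw":45}
    - {"dp":[-102,-30,0],"roll":-0.669,"jaw":45}

```text
time_s: 8.68
tcp_pos: [0.6284, -0.1037, 0.1366]
eef_rot: [-180.0, -0.0, -102.3]
contact_force: [-0.8, -0.9, 0.6]
gripper_width: 0.0396
gripper_force: 0.0
```

```bash
python3 - <<'E'
from h import *
go(636,28,26,-101.9)
print(r.get_state()['gripper_width'])
cap('scene','s5.png')
E
```

```text
t 8.675 tcp [ 628.4 -103.7  136.6] [-180.    -0.  -102.3] tray-dir 636.3 28.1 F [-0.8 -0.9  0.6]
dp 0.1 0.3 110.6 roll -0.006
0.039615877139940144
```

View pics/s5.png

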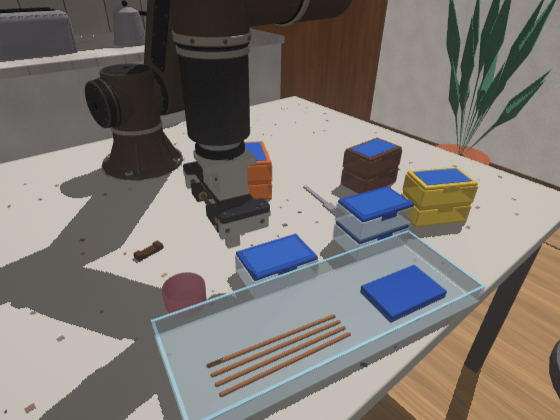

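The hand hangs above the gap between the ramekin (185,293) and the container (277,262), and the gap is clear. I'll lower it while watching the force.

Request:
send_rows:
  steps:
    - {"dp":[0,0,30],"roll":-0.006,"jaw":45}
    - {"dp":[0,0,60],"roll":-0.006,"jaw":45}
    - {"dp":[0,0,80],"roll":-0.006,"jaw":45}
    - {"dp":[0,0,90],"roll":-0.006,"jaw":45}

```text
time_s: 9.22
tcp_pos: [0.6276, -0.1041, 0.0456]
eef_rot: [179.9, -0.0, -101.9]
contact_force: [0.3, 0.0, 0.7]
gripper_width: 0.0396
gripper_force: 0.0
```

Request:
send_rows:
  steps:
    - {"dp":[0,0,10],"roll":0,"jaw":45}
    - {"dp":[0,0,20],"roll":0,"jaw":45}
    - {"dp":[-5,0,20],"roll":0,"jaw":45}
    - {"dp":[-10,0,20],"roll":0,"jaw":45}
    - {"dp":[-15,0,20],"roll":0,"jaw":45}

```text
time_s: 9.85
tcp_pos: [0.6316, -0.0888, 0.0271]
eef_rot: [-179.9, 0.0, -101.7]
contact_force: [0.4, -1.1, -0.1]
gripper_width: 0.0395
gripper_force: 0.0
```

Request:
send_rows:
  steps:
    - {"dp":[-5,0,0],"roll":0,"jaw":45}
    - {"dp":[-10,0,0],"roll":0,"jaw":45}
    - {"dp":[-15,-0.5,0],"roll":0,"jaw":45}
    - {"dp":[-20,-0.5,0],"roll":0,"jaw":45}
    - {"dp":[-25,-0.5,0],"roll":0,"jaw":45}

```text
time_s: 10.48
tcp_pos: [0.6365, -0.0654, 0.027]
eef_rot: [180.0, -0.0, -101.7]
contact_force: [-1.5, -6.6, 5.5]
gripper_width: 0.0395
gripper_force: 3.1
```

Request:
send_rows:
  steps:
    - {"dp":[-5,0,0],"roll":0,"jaw":45}
    - {"dp":[-10,0,0],"roll":0,"jaw":45}
    - {"dp":[-15,-0.5,0],"roll":0,"jaw":45}
    - {"dp":[-20,-0.5,0],"roll":0,"jaw":45}
    - {"dp":[-25,-0.5,0],"roll":0,"jaw":45}

```text
time_s: 11.1
tcp_pos: [0.6416, -0.0412, 0.0269]
eef_rot: [179.9, -0.1, -101.7]
contact_force: [-3.8, -7.8, 6.2]
gripper_width: 0.0392
gripper_force: 3.6
```

```bash
python3 - <<'E'
from h import *
go(636.5,146,26,-101.9)
lids()
E
```

```text
t 11.1 tcp [641.6 -41.2  26.9] [ 1.799e+02 -1.000e-01 -1.017e+02] tray-dir 636.3 92.0 F [-3.8 -7.8  6.2]
dp -54.0 -0.4 0.9 roll 0.003
scene [375. 202.] 0.11 ctr [642.  365.5] size [ 85.5 132.8] 0.1
```

Request:
send_rows:
  steps:
    - {"dp":[-5,0,0],"roll":0,"jaw":45}
    - {"dp":[-10,0,0],"roll":0,"jaw":45}
    - {"dp":[-15,0,0],"roll":0,"jaw":45}
    - {"dp":[-20,0,0],"roll":0,"jaw":45}
    - {"dp":[-25,0,0],"roll":0,"jaw":45}

```text
time_s: 11.78
tcp_pos: [0.6467, -0.0167, 0.0269]
eef_rot: [179.9, -0.1, -101.7]
contact_force: [-2.5, -5.8, 5.0]
gripper_width: 0.0399
gripper_force: 3.3
```

Request:
send_rows:
  steps:
    - {"dp":[-5,0,0],"roll":0,"jaw":45}
    - {"dp":[-10,0,0],"roll":0,"jaw":45}
    - {"dp":[-14,0,0],"roll":0,"jaw":45}
    - {"dp":[-17,0,0],"roll":0,"jaw":45}
    - {"dp":[-18,0,0],"roll":0,"jaw":45}

```text
time_s: 12.4
tcp_pos: [0.6504, 0.001, 0.0269]
eef_rot: [179.9, -0.1, -101.7]
contact_force: [-2.2, -7.2, 4.8]
gripper_width: 0.0398
gripper_force: 3.3
```

```bash
python3 - <<'E'
from h import *
go(636.5,146,26,-101.9)
lids();lids('side')
cap('scene','s6.png')
E
```

```text
t 12.4 tcp [650.4   1.   26.9] [ 1.799e+02 -1.000e-01 -1.017e+02] tray-dir 636.2 135.1 F [-2.2 -7.2  4.8]
dp -10.9 -0.3 0.9 roll 0.003
scene [375. 202.] 0.11 ctr [642.  365.5] size [ 85.5 132.8] 0.1
side [171. 217.] 0.11 ctr [754.8 370.2] size [ 82.  128.1] 0.1
```

View pics/s6.png

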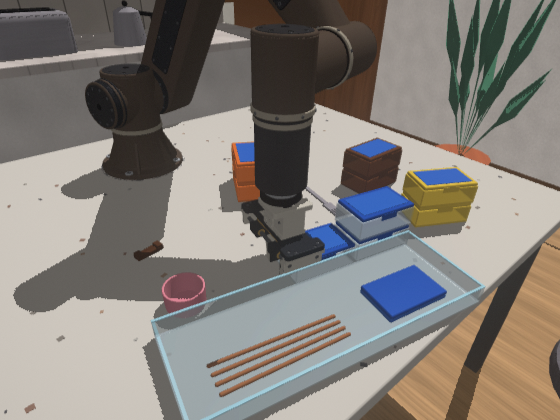

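The container is about 11 mm from the stack, at (330,240), and still at the wall. I'll close the gap in small steps.

Request:
send_rows:
  steps:
    - {"dp":[-2,0,0],"roll":0,"jaw":45}
    - {"dp":[-4,0,0],"roll":0,"jaw":45}
    - {"dp":[-6,0,0],"roll":0,"jaw":45}
    - {"dp":[-7,0,0],"roll":0,"jaw":45}
    - {"dp":[-8,0,0],"roll":0,"jaw":45}

```text
time_s: 13.18
tcp_pos: [0.652, 0.0088, 0.0268]
eef_rot: [179.9, -0.1, -101.7]
contact_force: [-2.0, -5.5, 3.6]
gripper_width: 0.0397
gripper_force: 3.1
```

Request:
send_rows:
  steps:
    - {"dp":[-1,0,0],"roll":0,"jaw":45}
    - {"dp":[-2,0,0],"roll":0,"jaw":45}

```text
time_s: 13.42
tcp_pos: [0.6522, 0.01, 0.0268]
eef_rot: [179.9, -0.1, -101.7]
contact_force: [-1.6, -11.2, 5.9]
gripper_width: 0.0396
gripper_force: 5.8
```

```bash
python3 - <<'E'
from h import *
go(636.5,146,26,-101.9)
lids();lids('side')
E
```

```text
t 13.425 tcp [652.2  10.   26.8] [ 1.799e+02 -1.000e-01 -1.017e+02] tray-dir 636.1 144.2 F [ -1.6 -11.2   5.9]
dp -1.8 -0.4 0.8 roll 0.003
scene [375. 202.] 0.11 ctr [642.  365.7] size [ 85.3 133. ] 0.5
side [171. 217.] 0.11 ctr [754.8 370.2] size [ 82.  128.1] 0.1
```

Request:
send_rows:
  steps:
    - {"dp":[-1.5,0,0],"roll":0,"jaw":45}
    - {"dp":[-1.5,0,0],"roll":0,"jaw":45}

```text
time_s: 13.78
tcp_pos: [0.6525, 0.0112, 0.0268]
eef_rot: [179.9, -0.1, -101.7]
contact_force: [-2.1, -10.5, 5.1]
gripper_width: 0.0392
gripper_force: 5.2
```

Request:
send_rows:
  steps:
    - {"dp":[10,0,0],"roll":0,"jaw":45}
    - {"dp":[30,0,0],"roll":0,"jaw":45}
    - {"dp":[30,0,-40],"roll":0,"jaw":45}
    - {"dp":[60,0,-100],"roll":0,"jaw":45}
    - {"dp":[120,0,-110],"roll":0,"jaw":45}

```text
time_s: 14.4
tcp_pos: [0.6316, -0.1036, 0.1405]
eef_rot: [-179.6, 0.1, -101.5]
contact_force: [0.1, -0.5, -0.5]
gripper_width: 0.0395
gripper_force: 0.0
```

Request:
send_rows:
  steps:
    - {"dp":[60,60,-20],"roll":0,"jaw":45}
    - {"dp":[90,90,-20],"roll":0,"jaw":45}
    - {"dp":[90,90,-20],"roll":0,"jaw":45}

```text
time_s: 14.78
tcp_pos: [0.5193, -0.1757, 0.1571]
eef_rot: [-180.0, 0.0, -101.9]
contact_force: [0.6, -0.9, -0.2]
gripper_width: 0.0391
gripper_force: 0.0
```

```bash
python3 - <<'E'
from h import *
a=lids();b=lids('side')
go(540,60,140,-101.9)
A=cv2.resize(a['image'][180:300,260:440],None,fx=3,fy=3,interpolation=2);B=cv2.resize(b['image'][150:290,130:310],None,fx=3,fy=3,interpolation=2)[:360]
B=cv2.resize(B,None,fx=.45,fy=.45)
o=np.zeros((360,540+B.shape[1],3),np.uint8);o[:,:540]=A;o[:B.shape[0],540:]=B
cv2.imwrite('pics/c7.png',o)
E
```

```text
scene [376. 202.] 0.11 ctr [641.4 367.1] size [ 83.  131.2] 0.7
side [170. 217.] 0.11 ctr [755.6 370.2] size [ 80.4 128.1] 0.1
t 14.875 tcp [ 522.2 -174.5  156.9] [-179.9    0.  -101.8] tray-dir 547.0 -63.0 F [ 0.8 -0.4 -0.1]
dp -123.0 6.7 16.9 roll 0.002
```

View pics/c7.png

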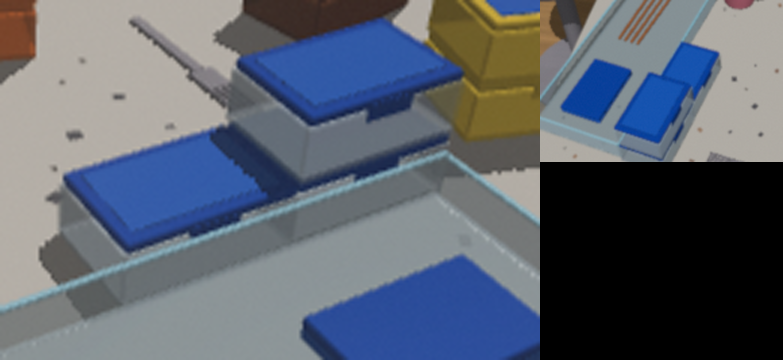

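The picture shows the container's end against the stack, at the wall. I'll check the container's wall-side edge numerically, from the lid outline that isn't shadowed.

```bash
python3 - <<'E'
from h import *
a=np.radians(YT);M=np.array([[np.cos(a),np.sin(a)],[-np.sin(a),np.cos(a)]])
c=cap('scene');hsv=cv2.cvtColor(c['image'],cv2.COLOR_BGR2HSV)
m=cv2.inRange(hsv,(105,160,135),(128,255,255));m[:, :275]=0
n,l,st,ce=cv2.connectedComponentsWithStats(m)
i=l[238,305];print(i,st[i])
cs=max(cv2.findContours((l==i).astype(np.uint8),0,cv2.CHAIN_APPROX_NONE)[0],key=cv2.contourArea).reshape(-1,2)
P=(ray(c,cs,.055)[:,:2]*1000+[-2.5,2.5])@M.T
print('x range',np.percentile(P[:,0],[1,99]),'y min',P[:,1].min())
for lo in range(165,290,10):
    q=P[(P[:,1]>=lo)&(P[:,1]<lo+10)]
    if len(q): print(lo,q[:,0].min().round(1),q[:,0].max().round(1))
E
```

```text
4 [ 283  224   66   37 1316]
x range [603.23137093 684.72079046] y min 162.23241062979747
165 603.5 684.6
175 603.3 684.7
185 603.7 684.7
195 603.5 684.8
205 603.2 684.1
215 603.9 684.2
225 603.4 684.2
235 603.1 684.3
245 603.8 683.5
255 603.5 683.6
265 603.3 682.7
275 604.0 607.2
```

```bash
python3 -c "
from plant import r
print(r.close_job())"
```

```text
the job is handed in; nothing more can be done
None
```

I pushed the container flush with the tray's near wall and up against the inner end of the stack. The stack shifted about 1 mm, the hand is clear, and the job is handed in at about 15 s; no verdict was returned.

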